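Clamp a test cell in the bench screw press

TASK

Clamp the steel test cell that stands under the press: pull the black lock knob on the press's sloping nose straight out until it clicks on its outer detent, then wind the T-bar clockwise until the foot touches the cell and give it a quarter turn more. Then push the lock knob fully back in. Turn the screw only while the lock is out, do not overwind it, and leave the cell in its place and everything else on the bench alone.

Things in the scene. Friction and masses are not known exactly. Their poses are not given: they have to be found in the camera images.
- press: Bench screw press, grey castings, fixed. Origin under its centre on the screw axis, z up; its front (-x, with the lock knob) looks to the robot's right and away from it (yaw 1.85 to 2.6). Base 200 (x) x 240 (y) x 25 mm; columns 26 mm thick at y +-78; head 120 to 215 mm high, 200 mm wide, front at x = -36; top housing 110 mm wide, 214 to 246 mm high, overhangs the nose to x = -51 mm.
- nose (a point): Middle of the press's sloping nose face (62 mm wide, 50 mm long), from which the lock knob stands out square. The face's normal leans 32 degrees from vertical to the front. The top housing hangs above it, so an upright tool cannot get at the knob: come in along the knob's axis. Axes as the press.
- lock (a joint): Spindle-lock knob, travel in m: 0 = fully in (locked; start), 0.018 = fully out on its detent (spindle free). Slides straight along its axis, snaps over the middle of its travel and stays at either end stop; 8 to 11 N, out or in, takes it over the middle.
- lock_grip (a point): Centre of the lock knob's black mushroom head: 30 mm diameter, 16 mm thick, on a 12 mm stem. z = knob axis, pointing outward (up and to the press front, 32 degrees from vertical); y horizontal. When in, it is 27 mm outside the nose face (underside of the head 19 mm, outer end 35 mm from the face). Moves with the knob.
- screw (a joint): Press screw in rad, growing clockwise from above; winds the foot down 20 mm a turn (3.18 mm per rad). The foot meets the cell at 1.30; starts 0.5 to 1.3 rad before that. Stays where left: friction 0.25 N m, from contact on 0.1 to 0.2 N m more as the sprung platen pushes back (about 25 N just after contact, 42 N a quarter turn on). Stop at 4.6.
- tbar_grip (a point): Centre of the T-bar on top of the screw: dark steel bar 84 mm long (y axis), 14 mm thick (x axis), 20 mm high, on a 13 mm stem on the vertical screw axis (z up). About 290 mm above the bench; 31 to 34 mm free below the bar at the start, 9 mm less at the end. Turns and sinks with the screw.
- foot (a point): Centre of the underside of the press foot, a dark steel disc 44 mm across on the end of the screw; it goes up and down without turning.
- cell_center (a point): Centre of the steel test cell, a round puck 56 mm in diameter and 36 mm high, standing loose under the foot on the sprung platen. The gap to close is the height of the foot less (this height + 18 mm). The platen gives way by up to 9 mm.
- spare_cell_center (a point): Bystander: a second steel cell of the same size, on the bench beside the press; centre, half-way up (18 mm).
- beaker: Bystander: glass beaker, 72 mm across, 85 mm high, on the bench beside the press; origin at the centre of its underside.
- reagent: Bystander: amber bottle, 60 mm across, 130 mm high; origin under its centre.
- jar: Bystander: white jar with lid, 64 mm across, 75 mm high; origin under its centre.
- spatula: Bystander: steel spatula 180 mm long lying on the bench.
- dish: Bystander: shallow white tray, 100 by 140 by 25 mm; origin under its centre.
- ram: The screw's lower end with the foot (see foot); origin that of the press while the screw reads 0.
- cell: The test cell (see cell_center); origin under its centre.

How it is judged:
By the outcome, as a careful person would: the job done as asked, in the order asked, and still so for the second after the job is handed in, with the robot touching nothing.
It also fails if it takes over 64 s, if anything falls off the work surface, if the arm or the gripper's body presses on something with over 40 N, if the wrist force passes 120 N, or if a joint passes its speed limit or range.

ROBOT

A 6-joint arm with a two-finger parallel gripper is mounted at the origin on the work surface. World frame = base frame: x ahead of the robot, y to its left, z up, the work surface at z = 0. Lengths are in m, angles in rad, forces in N, time in s.
With the tool pointing down it reaches from about 0.3 to 0.875 m from the base axis. Payload 6.4 kg.
Tool frame: the origin (TCP) lies between the finger pads; the fingertips stand arm.finger_overhang ahead of it and the grasp point (between the pads) lies 6 mm ahead of it (arm.finger_overhang is the distance from the TCP to the fingertips, in m); x points along the fingers, z is the direction in which the jaws open and shut, and the axes are right-handed (so a half turn about x gives the same grasp; the last joint's range is limited). The gripper opens to 85 mm and grips with 20 to 120 N. Pads are 22 mm wide; open, the fingers measure 114 mm over their backs; the gripper's body (76 mm by 85 mm) begins 54 mm behind the grasp point. The pads swing forward as they close: fully open they stand 13 mm farther back than shut.
Start: joints at [1.008, 0.181, 1.607, -0, 1.354, -0.206], TCP at [0.201, 0.539, 0.256] pointing down, gripper open.
Joint ranges: [-2.99, 2.99], [-0.89, 2.07], [0.3, 2.58], [-1.14, 4.28], [0, 2.63], [-3.12, 3.12]. Speed limits (rad/s): [2.57, 2.57, 3.01, 3.14, 3.14, 3.14].

INTERFACE

Orientations are given as [roll, pitch, yaw] about the fixed x, y, z axes, in that order (R = Rz(yaw) Ry(pitch) Rx(roll)).
In Python, from plant import arm gives the robot as it stands. Calls block until the motion is done:
- arm.move_pose(position, orientation): joint-space move of the TCP to a pose.
- arm.move_linear(position, attitude=None, velocity=0.15, stop_force=None): straight line of the TCP; attitude=None keeps the orientation; velocity is the mean speed in m/s. With stop_force (N) it stops when the force on the tool has changed by that much, and returns True; else False.
- arm.goto_joints(angles): joint-space move.
- arm.ungrasp() and arm.close(newtons=None): open the fingers fully, or close them until they stop; newtons is the grip in N (None keeps the last).
- arm.dwell(seconds).
- arm.ik(position, orientation): joint angles nearest the present ones, or None.
- arm.get_state(): the state.
- arm.get_image(name): name is "scene" or "top"; returns the picture (384x512x3 uint8, red, green, blue); there is no depth.
- arm.camera_params(name): a dict with "mtx" (3x3 intrinsics, pixels), "rvec" (rotation vector, rad) and "tvec" (3), from world to camera coordinates, as OpenCV has them. Camera axes: x right, y down, z forward; pixel columns grow to the right and rows downward; lengths in m; the calibration is good to about 2 mm. A picture is of the moment at which its call begins. camera_params takes no time and is no camera call.
A pose or a line that the arm cannot do raises arm.MotionError and nothing moves.
- arm.job_done(): hands the job in, once; it reports no verdict.
Trained networks look in the newest picture that a camera, given by its name, has taken for a name from the list of things; names that differ only in an ending like _2 or _b are one class to them, and where a whole thing is asked for, a point or a joint stands for the part that bears it (a point fixed in the world has none). Each returns a list of dicts, best first, with "conf" (0 to 1); they miss things now and then, are a little off and sometimes report something else, mostly with a low value. They report only what shows in the picture. A call takes as long as a camera call.
- arm.recognise(camera, label): "xy" ([column, row] in pixels, amid what is visible of it).
The state is a dict: "time": time; "joint_positions": joint angles; "qd": joint speeds; "joint_efforts": joint torques, N m; "tool_pos": TCP position; "orientation": TCP orientation; "wrist_force": force on the tool from outside, world axes, zero at the start; "torque": the same for the moment, N m; "finger_gap": finger opening in m.
Only numpy, scipy, OpenCV 4.12 (cv2) and the standard library are available. Lean on these libraries where they do the work, as an engineer would, in place of code of your own. Each camera call takes 0.05 s, during which the arm holds its last target.

## Working session

There is one attempt and no reset: what is moved stays moved. The work goes in short steps, each a Python script; the robot and the scene stay as the last script left them, time stands still between calls to the robot, and variables do not carry over. Pictures are saved under pics/ and viewed, and the job is handed in when it is done.

```bash
ls; mkdir -p pics; python3 - <<'E'
from plant import arm
import cv2,numpy as np
for n in("scene","top"):
    im=arm.get_image(n); cv2.imwrite(f"pics/{n}0.png",cv2.cvtColor(im,cv2.COLOR_RGB2BGR))
    p=arm.camera_params(n); print(n,p)
    for l in("press","nose","lock_grip","tbar_grip","foot","cell_center","spare_cell_center","beaker","reagent","jar","spatula","dish"):
        print(l,[(np.round(d["xy"],1).tolist(),round(d["conf"],2)) for d in arm.recognise(n,l)][:3])
print(arm.finger_overhang,arm.get_state())
E
```

```text
pics
scene {'mtx': array([[395.66326041,   0.        , 258.83058423],
       [  0.        , 395.66326041, 191.4296081 ],
       [  0.        ,   0.        ,   1.        ]]), 'rvec': array([ 2.03732212,  0.88778044, -0.4612807 ]), 'tvec': array([-0.40712348, -0.09187439,  1.53530966])}
press [([259.2, 192.1], 0.93)]
nose [([260.0, 191.8], 0.84), ([118.5, 265.9], 0.28)]
lock_grip [([255.1, 186.1], 0.44)]
tbar_grip [([261.9, 141.6], 0.82)]
foot [([262.4, 137.5], 0.63)]
cell_center [([257.4, 207.4], 0.48)]
spare_cell_center []
beaker [([315.7, 191.9], 0.72)]
reagent [([363.9, 188.6], 0.96)]
jar [([154.6, 325.9], 0.76)]
spatula [([320.4, 176.1], 0.81)]
dish [([118.9, 266.0], 0.85), ([258.5, 138.2], 0.42)]
top {'mtx': array([[392.27196685,   0.        , 256.06202034],
       [  0.        , 392.27196685, 188.99214957],
       [  0.        ,   0.        ,   1.        ]]), 'rvec': array([ 2.14360192, -2.15813564,  0.1428717 ]), 'tvec': array([0.03272931, 0.59602931, 1.29414062])}
press [([239.7, 214.5], 0.82)]
nose [([238.7, 218.1], 0.88), ([214.9, 168.9], 0.28)]
lock_grip [([254.2, 197.9], 0
[... 342 characters left out ...]
8.4], 0.9), ([254.2, 198.6], 0.38)]
0.025 {'time': 1.3, 'joint_positions': array([ 1.00771559e+00,  1.80778859e-01,  1.60707482e+00, -2.72314394e-05,
        1.35377607e+00, -2.06303388e-01]), 'qd': array([-0.00013781, -0.00061366,  0.00077769,  0.00094228,  0.00067273,
       -0.00086975]), 'joint_efforts': array([-4.32482821e-04, -4.44829810e+01, -3.51689458e+01, -9.86099121e-05,
        4.52844570e-04, -8.13324618e-06]), 'tool_pos': array([0.20080707, 0.53878026, 0.25626414]), 'orientation': array([-2.72594568,  1.57075068, -1.51192084]), 'wrist_force': array([0.68614837, 0.07264748, 0.01380115]), 'torque': array([ 0.0424204 , -0.00872808, -0.01096409]), 'finger_gap': 0.08562440953697627}
```

```bash
python3 - <<'E'
import cv2
a=cv2.imread("pics/scene0.png");b=cv2.imread("pics/top0.png")
cv2.imwrite("pics/s0c.png",cv2.resize(a[100:280,170:410],None,fx=3.33,fy=3.33,interpolation=cv2.INTER_CUBIC))
cv2.imwrite("pics/t0c.png",cv2.resize(b[130:280,130:330],None,fx=4,fy=4,interpolation=cv2.INTER_CUBIC))
E
```

```text
(no output)
```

View pics/scene0.png

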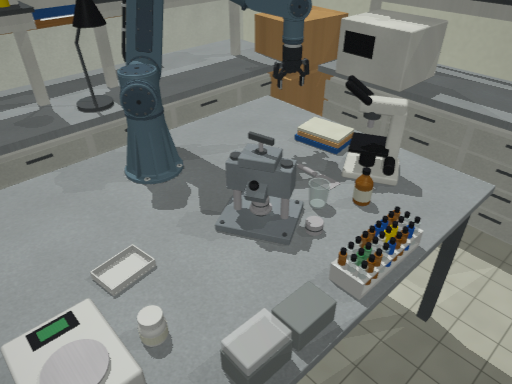

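View pics/top0.png

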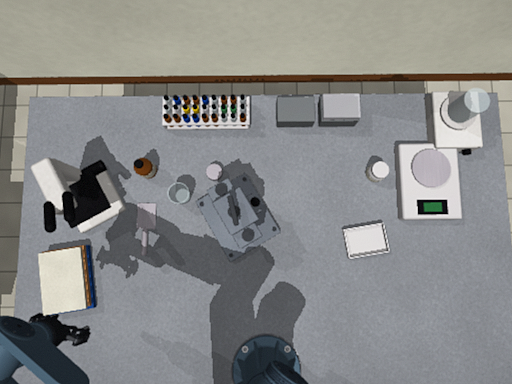

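View pics/s0c.png

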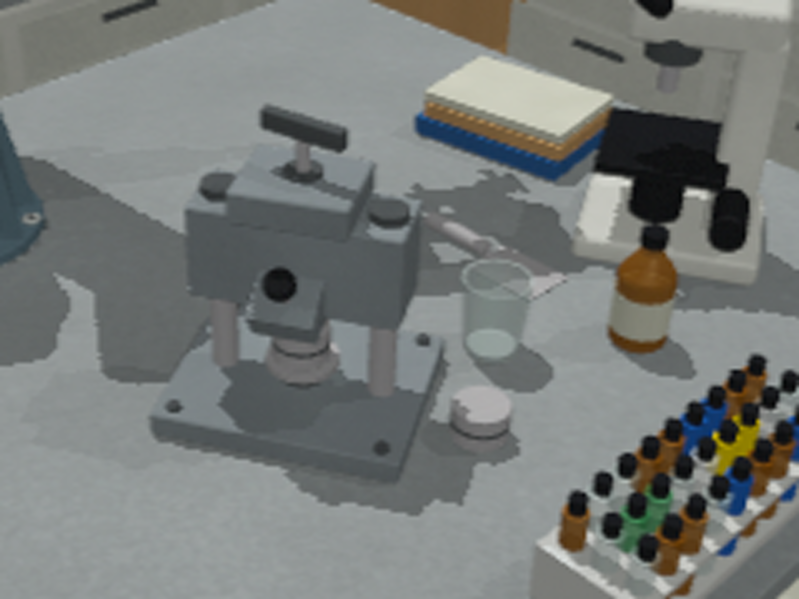

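View pics/t0c.png

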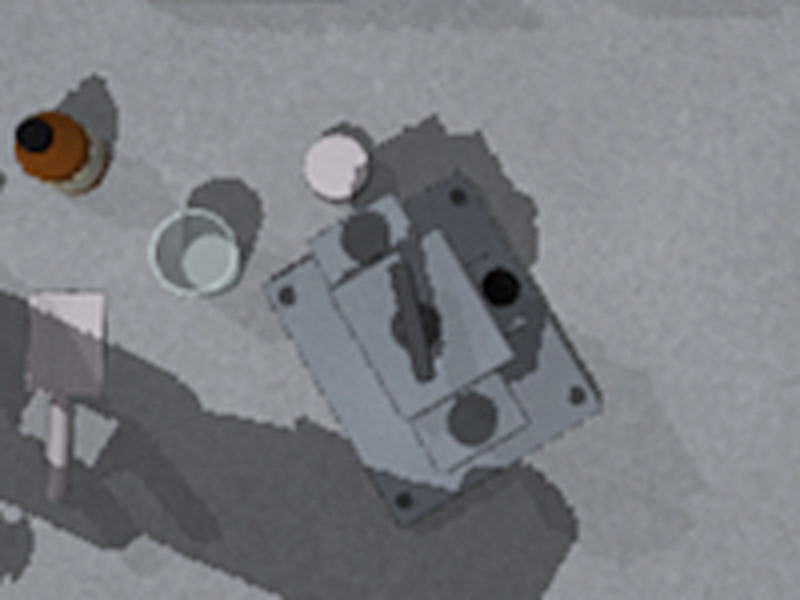

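```bash
cat > h.py <<'E'
import numpy as np,cv2
from scipy.optimize import least_squares
from scipy.spatial.transform import Rotation as R
from plant import arm
P={n:arm.camera_params(n) for n in("scene","top")}
def proj(n,X):
    p=P[n]; return cv2.projectPoints(np.asarray(X,float).reshape(-1,1,3),p["rvec"],p["tvec"],p["mtx"],None)[0].reshape(-1,2)
def tri(us,ut):
    r=least_squares(lambda X:np.r_[proj("scene",X)[0]-us,proj("top",X)[0]-ut],[.45,.03,.2]); return r.x,r.fun
sc=lambda a:np.array(a,float)/3.333+[170,100]-.35
tc=lambda a:np.array(a,float)/4+[130,130]-.375
E
cat > fit.py <<'E'
from h import *
T=[([-.1,.12,.025],(603,400)),([.1,.12,.025],(402,525)),([-.1,-.12,.025],(455,172)),([.1,-.12,.025],(264,283)),
   ([-.051,.055,.246],(515,355)),([-.051,-.055,.246],(436,230)),]
S=[([-.1,.12,.025],(153,417)),([-.1,-.12,.025],(398,463)),([.1,-.12,.025],(443,335)),
   ([-.036,.1,.215],(188,208)),([-.036,-.1,.215],(415,240)),([-.051,.055,.246],(230,192)),([-.051,-.055,.246],(350,232))]
def W(X,q): c,s=np.cos(q[2]),np.sin(q[2]); X=np.array(X); return np.c_[q[0]+c*X[:,0]-s*X[:,1],q[1]+s*X[:,0]+c*X[:,1],X[:,2]]
f=lambda q:np.r_[(proj("top",W([a for a,_ in T],q))-tc([b for _,b in T])).ravel(),(proj("scene",W([a for a,_ in S],q))-sc([b for _,b in S])).ravel()]
r=least_squares(f,[.45,.03,2.2],loss="soft_l1");q=r.x
print("press",q,np.round(f(q).reshape(-1,2),1).tolist())
k,e=tri(sc((280,285)),tc((501,287)));print("knob",k,e)
a=np.radians(32);n=np.array([-np.sin(a)*np.cos(q[2]),-np.sin(a)*np.sin(q[2]),np.cos(a)]);print("axis",n)
c,s=np.cos(q[2]),np.sin(q[2]);d=k[:2]-q[:2];print("knob in press",c*d[0]+s*d[1],-s*d[0]+c*d[1])
for u,v in(((304,128),(412,318)),((263,118),(400,252)),((346,138),(425,378))):
    print("tbar",tri(sc(u),tc(v)))
E
python3 fit.py
```

```text
press [0.50757945 0.09399711 2.11274253] [[0.2, 0.7], [-0.1, 0.6], [0.6, -1.8], [-1.6, 0.5], [0.2, -1.0], [-0.1, -2.4], [-0.8, -0.5], [2.0, 0.2], [1.3, -0.2], [-1.1, -0.3], [-2.0, 0.2], [-1.1, -0.1], [0.8, -6.5]]
knob [0.54059097 0.032761   0.17237351] [-0.15073463  0.01416311 -0.1255208  -0.10168696]
axis [ 0.27333463 -0.45398525  0.8480481 ]
knob in press -0.06948884913904828 0.0033046633035936843
tbar (array([0.50714154, 0.09282171, 0.2887658 ]), array([ 0.08992384, -0.00988288,  0.06719591,  0.0567133 ]))
tbar (array([0.5276623 , 0.07399109, 0.31655511]), array([12.52742958, -1.38726783,  9.46676787,  8.00701997]))
tbar (array([0.48902203, 0.11098811, 0.26127433]), array([-12.24138743,   1.34196293,  -9.062469  ,  -7.64328965]))
```

```bash
cat > fit2.py <<'E'
exec(open("fit.py").read().split("r=least")[0])
S=S[:-1]
# params: x,y,yaw, knob x offset,knob z, tbar z
def g(p):
    q=p[:3]; X=W([[p[3],0,p[4]],[0,0,p[5]]],q)
    return np.r_[f(q),2*(proj("scene",X)-sc([(280,285),(304,128)])).ravel(),2*(proj("top",X)-tc([(501,287),(412,318)])).ravel()]
r=least_squares(g,[.5,.09,2.1,-.07,.17,.29],loss="soft_l1");p=r.x;J=r.jac
print(p,np.sqrt(np.diag(np.linalg.inv(J.T@J))));print(np.round(g(p).reshape(-1,2),1).tolist())
A,_=tri(sc((346,138)),tc((400,252)));B,e=tri(sc((263,118)),tc((425,378)));print(A,B,e,np.linalg.norm(A-B))
print("bar yaw",np.arctan2(*(A-B)[[1,0]]),"press y mod pi",p[2]+np.pi/2-np.pi)
E
python3 fit2.py
python3 - <<'E'
import cv2
b=cv2.imread("pics/top0.png");cv2.imwrite("pics/t0d.png",cv2.resize(b[180:240,200:280],None,fx=10,fy=10,interpolation=cv2.INTER_CUBIC))
E
```

```text
[ 0.50644748  0.09330665  2.10775538 -0.07024006  0.17306032  0.28835761] [0.00096703 0.00088148 0.0101318  0.00211738 0.00216321 0.00166133]
[[0.4, 1.2], [-0.1, 1.0], [1.0, -1.4], [-1.3, 0.6], [0.4, -0.4], [0.3, -1.9], [-1.3, -0.7], [1.4, 0.2], [1.0, -0.1], [-1.6, -0.5], [-2.6, 0.2], [-1.6, -0.2], [0.6, 0.1], [0.1, -0.0], [-0.4, -1.4], [-0.2, 0.6]]
[0.55153257 0.10010376 0.29396556] [0.46589656 0.08368607 0.28599891] [ 0.26497927 -0.02490717  0.19669679  0.15936294] 0.08755874495800933
bar yaw 0.18941649817880796 press y mod pi 0.5369590492714473
```

View pics/t0d.png

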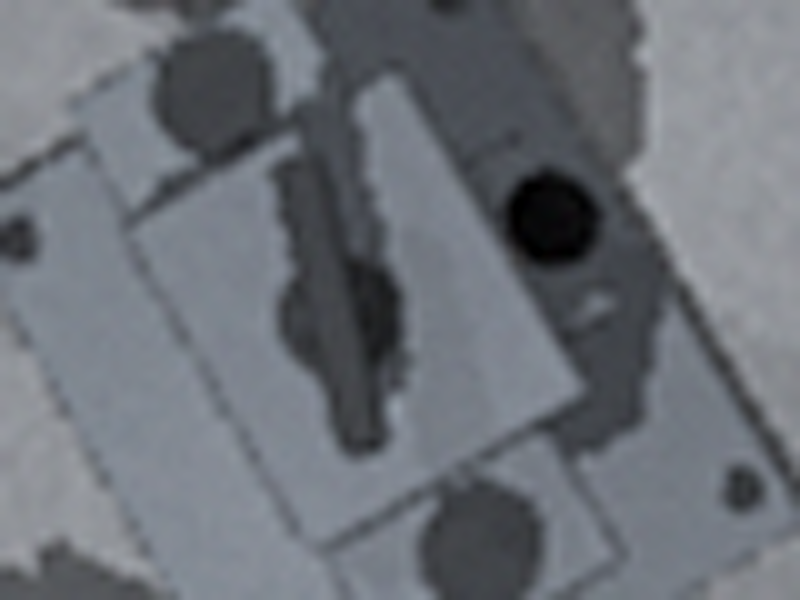

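```bash
cat >> h.py <<'E'
O=np.array([.5065,.0933]);YAW=2.108
a=np.radians(32)
ex=np.array([np.cos(YAW),np.sin(YAW),0]);ey=np.array([-np.sin(YAW),np.cos(YAW),0])
n=-np.sin(a)*ex+np.array([0,0,np.cos(a)])
K=np.r_[O,0]-.0698*ex+[0,0,.1727]
def rpy(x,z): M=np.c_[x,np.cross(z,x),z]; return R.from_matrix(M).as_euler("xyz")
def knob_att(s): return rpy(-n,s*ey)
def bar_att(yb,s=1): # bar along yaw yb -> jaw across
    return rpy(np.array([0,0,-1.]),s*np.array([-np.sin(yb),np.cos(yb),0]))
E
python3 - <<'E'
from h import *
def bp(u,z):
    return least_squares(lambda X:proj("top",[*X,z])[0]-u,[.5,.09]).x
A=bp([292/10+199.55,165/10+179.55],.298);B=bp([360/10+199.55,440/10+179.55],.298);d=A-B;print(A,B,(A+B)/2,np.linalg.norm(d),"yaw",np.arctan2(d[1],d[0]))
for s in(1,-1):
    for k in(0,.1,.3):
        q=arm.ik(K+n*(k+.006),knob_att(s));print("knob",s,k,None if q is None else np.round(q,2))
    for t in np.linspace(0,2.55,4):
        q=arm.ik([*O,.295],bar_att(.21-t,s));print("bar",s,round(t,2),None if q is None else np.round(q,2))
E
```

```text
[0.54239703 0.10307575] [0.46734522 0.08446431] [0.50487112 0.09377003] 0.07732502427945563 yaw 0.24307782446137782
knob 1 0 [-0.35  0.43  1.55  0.34  1.61  2.19]
knob 1 0.1 [-0.4   0.41  1.39  0.33  1.79  2.2 ]
knob 1 0.3 [-0.49  0.51  0.92  0.34  2.17  2.24]
bar 1 0.0 [-0.05  0.01  1.71 -0.    1.42 -1.83]
bar 1 0.85 [-0.05  0.01  1.71  0.    1.42 -0.98]
bar 1 1.7 [-0.05  0.01  1.71  0.    1.42 -0.13]
bar 1 2.55 [-0.05  0.01  1.71 -0.    1.42  0.72]
knob -1 0 [-0.35  0.43  1.55  0.34  1.61 -0.95]
knob -1 0.1 [-0.4   0.41  1.39  0.33  1.79 -0.94]
knob -1 0.3 [-0.49  0.51  0.92  0.34  2.17 -0.9 ]
bar -1 0.0 [-0.05  0.01  1.71  0.    1.42  1.31]
bar -1 0.85 [-0.05  0.01  1.71  0.    1.42  2.16]
bar -1 1.7 [-0.05  0.01  1.71  0.    1.42  3.01]
bar -1 2.55 [-0.05  0.01  1.71  0.    1.42 -2.42]<stdin>:9: UserWarning: Gimbal lock detected. Setting third angle to zero since it is not possible to uniquely determine all angles.
```

```bash
python3 - <<'E'
from h import *
T=lambda m:print(m,round(arm.get_state()["time"],2),np.round(arm.get_state()["tool_pos"],3))
T("s")
q=np.array([.55,.1,1.25,.0,1.6,-.4]); arm.goto_joints(q);T("wp")
at=knob_att(-1)
arm.move_pose(K+n*.18,at);T("pre0")
arm.move_linear(K+n*.07,at,velocity=.15);T("pre")
im=arm.get_image("scene");im2=arm.get_image("top");T("img")
cv2.imwrite("pics/s1.png",cv2.cvtColor(cv2.resize(im[100:250,190:350],None,fx=4,fy=4),4));cv2.imwrite("pics/t1.png",cv2.cvtColor(cv2.resize(im2[130:280,170:330],None,fx=4,fy=4),4))
E
```

```text
s 1.3 [0.201 0.539 0.256]
wp 2.69 [0.466 0.425 0.489]
pre0 4.55 [ 0.591 -0.047  0.326]
pre 5.43 [0.562 0.001 0.233]
img 5.53 [0.562 0.001 0.233]
```

View pics/s1.png

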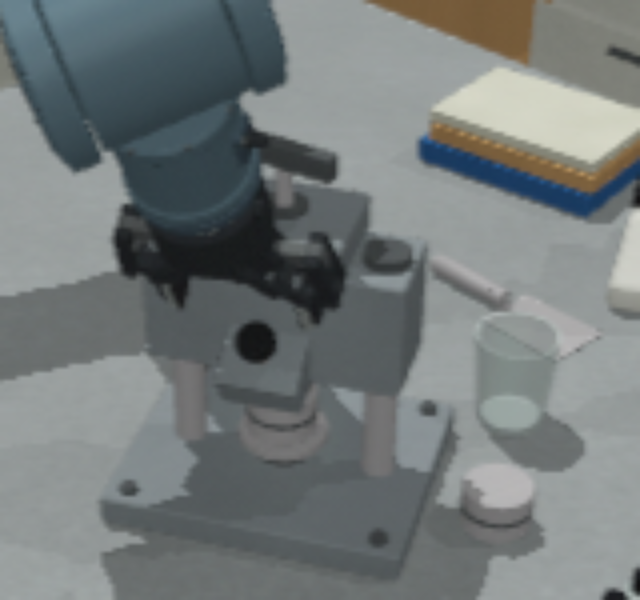

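View pics/t1.png

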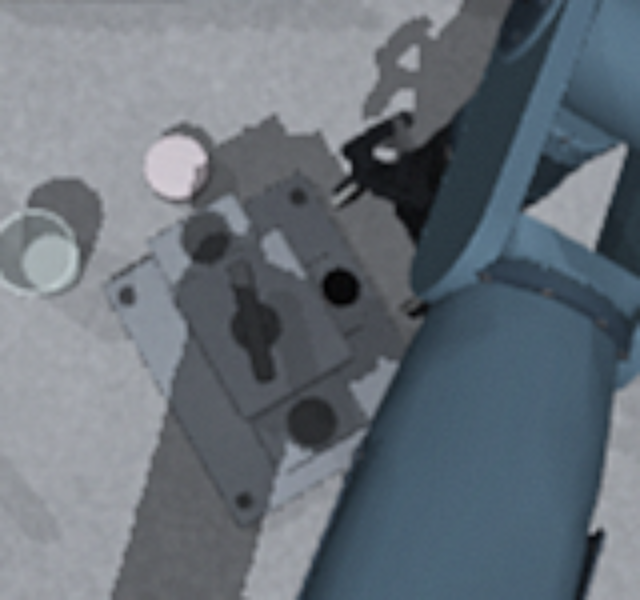

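```bash
python3 - <<'E'
from h import *
print("top", (proj("top",[K,K+n*.058,K+n*.058+ey*.043,K+n*.058-ey*.043])-[170,130])*4,"\nscene",(proj("scene",[K,K+n*.058,K+n*.058+ey*.043,K+n*.058-ey*.043])-[190,100])*4)
E
```

```text
top [[338.23335923 282.92809675]
 [373.74636852 254.29765776]
 [404.38640215 304.37671106]
 [343.37113298 204.65139894]] 
scene [[256.15331371 340.9458576 ]
 [242.50233312 305.58361333]
 [182.7181388  296.02240774]
 [303.39471542 315.32204993]]
```

```bash
python3 - <<'E'
from h import *
def T(m):
    s=arm.get_state();print(m,round(s["time"],2),np.round(s["tool_pos"],4),"F",np.round(s["wrist_force"],1),"Fn",round(float(s["wrist_force"]@n),1),"gap",round(s["finger_gap"],4))
at=knob_att(-1)
print(arm.move_linear(K+n*.008,at,velocity=.08,stop_force=12));T("at")
arm.close(70);T("closed")
im=arm.get_image("scene");im2=arm.get_image("top")
cv2.imwrite("pics/s2.png",cv2.cvtColor(cv2.resize(im[100:250,190:350],None,fx=4,fy=4),4));cv2.imwrite("pics/t2.png",cv2.cvtColor(cv2.resize(im2[130:280,170:330],None,fx=4,fy=4),4))
E
```

```text
False
at 6.46 [0.5448 0.0295 0.1799] F [ 0.4 -0.   1.2] Fn 1.1 gap 0.0856
closed 7.04 [0.543  0.0282 0.1802] F [-7.7 -8.   7.5] Fn 7.9 gap 0.0266
```

View pics/s2.png

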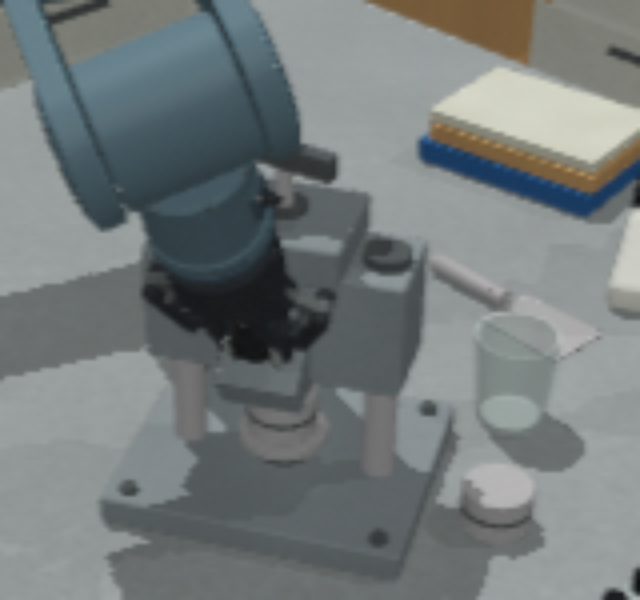

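```bash
python3 - <<'E'
from h import *
def T(m):
    s=arm.get_state();print(m,round(s["time"],2),np.round(s["tool_pos"],4),"F",np.round(s["wrist_force"],1),"Fn",round(float(s["wrist_force"]@n),1),"Fy",round(float(s["wrist_force"]@ey),1),"gap",round(s["finger_gap"],4))
at=knob_att(-1)
arm.ungrasp();T("open")
print(arm.move_linear(K+n*.003+ey*.003,at,velocity=.05,stop_force=12));T("at")
arm.close(70);T("closed")
E
```

```text
open 7.74 [0.5444 0.0298 0.1794] F [-0.3  0.9 -1.1] Fn -1.5 Fy -0.2 gap 0.0852
False
at 8.01 [0.54   0.0306 0.1748] F [ 0.5 -0.4  0.6] Fn 0.8 Fy -0.2 gap 0.0855
closed 8.58 [0.5412 0.0305 0.1757] F [3.1 0.7 1.6] Fn 1.8 Fy -3.0 gap 0.0274
```

```bash
python3 - <<'E'
from h import *
def T(m):
    s=arm.get_state();print(m,round(s["time"],2),np.round(s["tool_pos"],4),"d",round(float((s["tool_pos"]-K)@n),4),"Fn",round(float(s["wrist_force"]@n),1),"Fy",round(float(s["wrist_force"]@ey),1),"gap",round(s["finger_gap"],4))
at=knob_att(-1);T("s")
for d in(.006,.009,.012,.015,.018,.022):
    r=arm.move_linear(K+n*(.004+d)+ey*.0022,at,velocity=.04,stop_force=25);T((d,r))
    if r:break
im=arm.get_image("scene");im2=arm.get_image("top")
cv2.imwrite("pics/s3.png",cv2.cvtColor(cv2.resize(im[100:250,190:350],None,fx=4,fy=4),4))
E
```

```text
s 8.58 [0.5412 0.0305 0.1757] d 0.0035 Fn 1.8 Fy -3.0 gap 0.0274
(0.006, True) 8.79 [0.5414 0.0302 0.1763] d 0.0043 Fn -1.4 Fy -2.4 gap 0.027
```

View pics/s3.png

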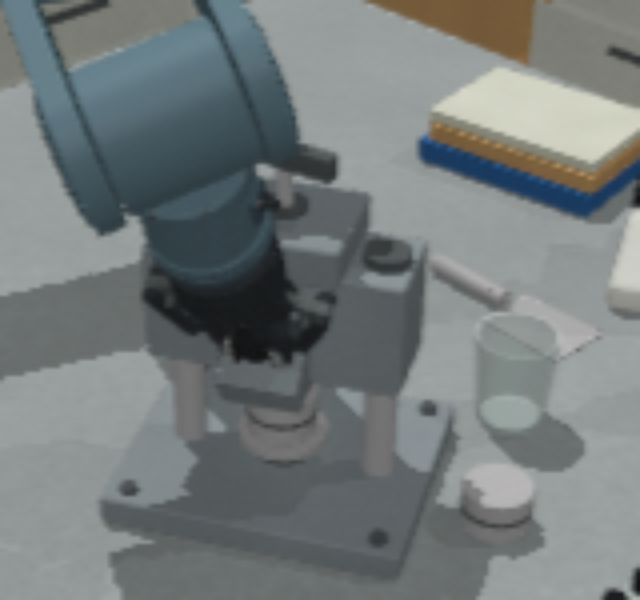

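```bash
python3 - <<'E'
from h import *
def T(m):
    s=arm.get_state();f=float(s["wrist_force"]@n);print(m,round(s["time"],2),"d",round(float((s["tool_pos"]-K)@n),4),"Fn",round(f,1),"Fy",round(float(s["wrist_force"]@ey),1),"F",np.round(s["wrist_force"],1),"gap",round(s["finger_gap"],4));return f
at=knob_att(-1);T("s")
for d in(.002,.004,.006,.008,.010):
    r=arm.move_linear(K+n*(.004+d)+ey*.0020,at,velocity=.03,stop_force=50);f=T((d,r))
    if r or f<-25:break
E
```

```text
s 8.89 d 0.0038 Fn -3.6 Fy -3.4 F [ 2.6  2.4 -3.8] gap 0.0269
(0.002, False) 9.14 d 0.0041 Fn -9.3 Fy -4.6 F [ 2.5  4.8 -9.2] gap 0.0268
(0.004, False) 9.39 d 0.0051 Fn -12.3 Fy -5.1 F [  2.3   6.2 -11.8] gap 0.0272
(0.006, False) 9.64 d 0.0068 Fn -13.2 Fy -6.3 F [  3.6   6.4 -13.3] gap 0.0271
(0.008, False) 9.89 d 0.0087 Fn -12.7 Fy -5.5 F [  2.9   6.  -12.7] gap 0.0269
(0.01, False) 10.14 d 0.0109 Fn -10.6 Fy -5.2 F [  3.2   4.9 -10.9] gap 0.0272
```

```bash
python3 - <<'E'
from h import *
def T(m):
    s=arm.get_state();f=float(s["wrist_force"]@n);print(m,round(s["time"],2),"d",round(float((s["tool_pos"]-K)@n),4),"Fn",round(f,1),"Fy",round(float(s["wrist_force"]@ey),1),"gap",round(s["finger_gap"],4));return f
at=knob_att(-1)
for d in(.013,.016,.018,.020,.022,.024):
    r=arm.move_linear(K+n*(.004+d)+ey*.0020,at,velocity=.03,stop_force=50);f=T((d,r))
    if r or f<-25:break
im=arm.get_image("scene");im2=arm.get_image("top")
cv2.imwrite("pics/s4.png",cv2.cvtColor(cv2.resize(im[100:250,190:350],None,fx=4,fy=4),4))
E
```

```text
(0.013, False) 10.39 d 0.0141 Fn -9.4 Fy -4.4 gap 0.0267
(0.016, False) 10.64 d 0.0176 Fn -7.6 Fy -3.1 gap 0.0269
(0.018, False) 10.89 d 0.0209 Fn -4.9 Fy -2.1 gap 0.0271
(0.02, False) 11.14 d 0.0218 Fn -15.3 Fy -4.7 gap 0.0268
(0.022, False) 11.39 d 0.022 Fn -24.0 Fy -7.9 gap 0.027
(0.024, False) 11.64 d 0.0221 Fn -31.9 Fy -11.2 gap 0.0271
```

View pics/s4.png

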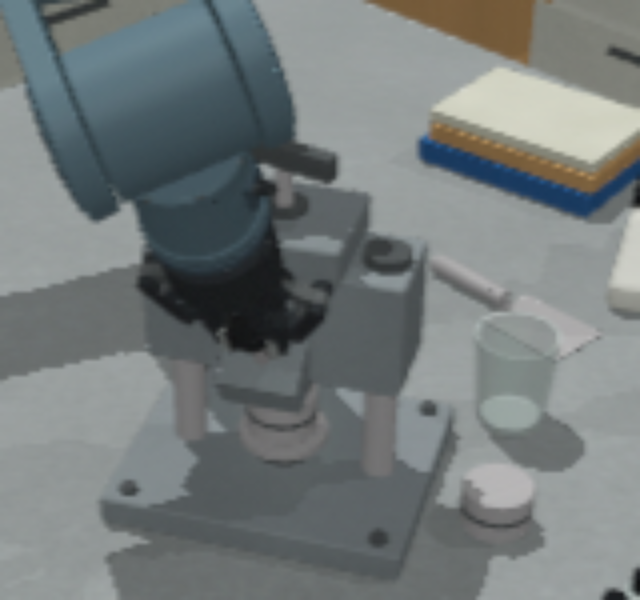

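```bash
python3 - <<'E'
from h import *
at=knob_att(-1)
arm.move_linear(K+n*(.0225)+ey*.0020,at,velocity=.04)
print(arm.get_state()["wrist_force"]@n)
arm.ungrasp()
arm.move_linear(K+n*.2+ey*.002,at,velocity=.25)
im=arm.get_image("scene");im2=arm.get_image("top");print(arm.get_state()["time"])
cv2.imwrite("pics/s5.png",cv2.cvtColor(cv2.resize(im[120:220,210:310],None,fx=6,fy=6,interpolation=2),4));cv2.imwrite("pics/t5.png",cv2.cvtColor(cv2.resize(im2[170:260,190:290],None,fx=6,fy=6,interpolation=2),4))
for c in("scene","top"):
  for l in("lock_grip","tbar_grip"): print(c,l,[(np.round(d["xy"],1).tolist(),round(d["conf"],2)) for d in arm.recognise(c,l)][:2])
print(proj("scene",[K,K+.018*n]),proj("top",[K,K+.018*n]))
E
```

```text
-11.815734054274971
13.5833
scene lock_grip [([255.7, 183.5], 0.65)]
scene tbar_grip [([272.9, 142.3], 0.61)]
top lock_grip [([258.4, 200.1], 0.42)]
top tbar_grip [([233.9, 208.3], 0.53)]
[[254.03832843 185.2364644 ]
 [253.01359891 182.58194918]] [[254.55833981 200.73202419]
 [257.23858639 198.57122064]]
```

View pics/s5.png

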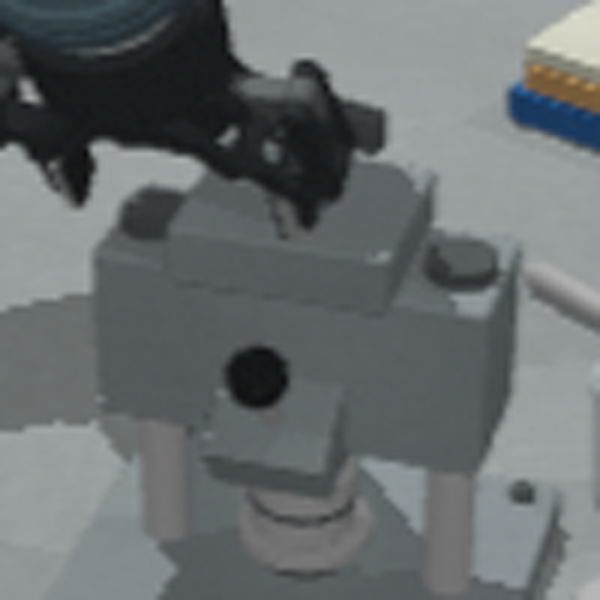

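View pics/t5.png

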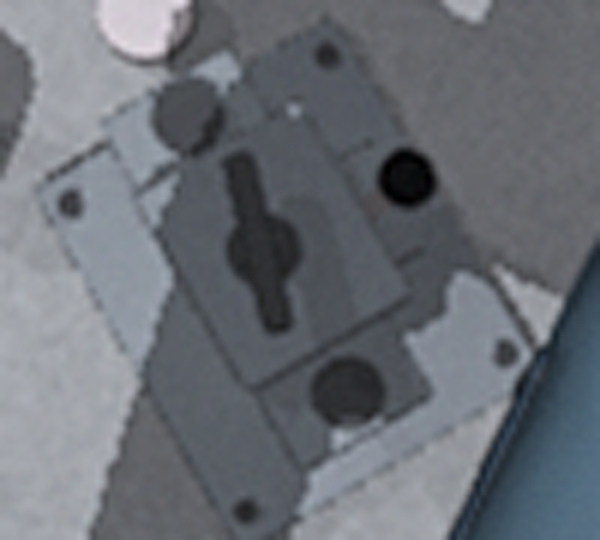

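```bash
cat >> h.py <<'E'
import warnings;warnings.filterwarnings("ignore")
B0=np.array([.5053,.0935]);YB=.225;ZB=.295
def TB(m):
    s=arm.get_state();z=R.from_euler("xyz",s["orientation"]).as_matrix()[:,2]
    print(m,round(s["time"],2),np.round(s["tool_pos"],4),"F",np.round(s["wrist_force"],1),"M",np.round(s["torque"],3),"gap",round(s["finger_gap"],4),"yaw",round(np.arctan2(-z[0],z[1]),4),"j6",round(s["joint_positions"][5],3),flush=True);return s
E
python3 - <<'E'
from h import *
arm.move_pose([*B0,.40],bar_att(YB));TB("above")
im=arm.get_image("scene");cv2.imwrite("pics/s6.png",cv2.cvtColor(cv2.resize(im[90:210,190:350],None,fx=4,fy=4,interpolation=2),4))
print(arm.move_linear([*B0,ZB],bar_att(YB),velocity=.12,stop_force=12));TB("down")
im=arm.get_image("scene");cv2.imwrite("pics/s7.png",cv2.cvtColor(cv2.resize(im[90:210,190:350],None,fx=4,fy=4,interpolation=2),4))
E
```

```text
above 14.66 [0.5054 0.0933 0.3998] F [0.5 0.1 0.3] M [-0.035  0.033  0.006] gap 0.0855 yaw 0.2227 j6 -1.842
False
down 15.73 [0.5058 0.0934 0.2958] F [-0.  -0.4  0.6] M [ 0.036 -0.026 -0.016] gap 0.0856 yaw 0.2248 j6 -1.844
```

View pics/s7.png

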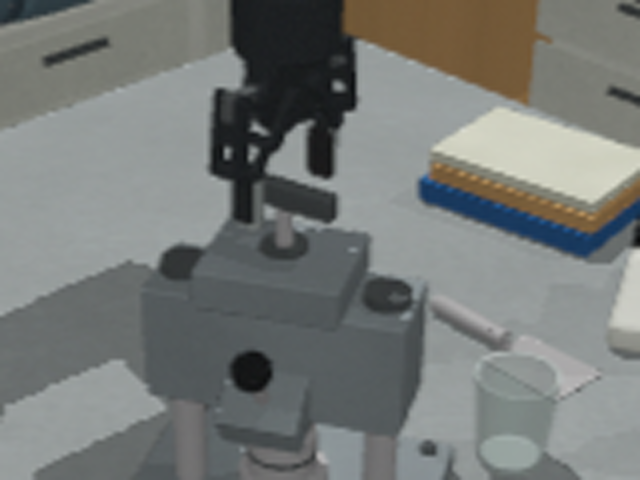

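```bash
python3 - <<'E'
from h import *
arm.close(70);s=TB("closed")
yaw0=YB
for i in range(1,5):
    t=.15*i
    arm.move_linear([*B0,ZB-.00318*t],bar_att(yaw0-t),velocity=.001);s=TB(round(t,2))
    if np.linalg.norm(s["wrist_force"])>30: print("!!");break
E
```

```text
closed 16.43 [0.5056 0.0924 0.2953] F [ 0.7 -4.5  0.9] M [-0.617  0.041  0.205] gap 0.0126 yaw 0.2247 j6 -1.844
0.15 16.74 [0.5056 0.0923 0.2948] F [-0.4 -4.7  1.4] M [-0.632  0.037 -0.263] gap 0.0127 yaw 0.0735 j6 -1.693
0.3 17.05 [0.5056 0.0923 0.2944] F [-0.1 -4.   1.7] M [-0.575 -0.015 -0.294] gap 0.013 yaw -0.0766 j6 -1.543
0.45 17.36 [0.5056 0.0923 0.2939] F [-0.5 -4.7  0.9] M [-0.635 -0.035 -0.334] gap 0.0128 yaw -0.2266 j6 -1.393
0.6 17.67 [0.5056 0.0923 0.2934] F [-0.2 -5.1  1.3] M [-0.645 -0.04  -0.274] gap 0.0127 yaw -0.3766 j6 -1.243
```

```bash
python3 - <<'E'
from h import *
for t in np.arange(.7,1.75,.1):
    arm.move_linear([*B0,ZB-.00318*t],bar_att(YB-t),velocity=.001)
    s=arm.get_state();M=[s["torque"][2]];F=[s["wrist_force"][2]]
    for _ in range(3):
        arm.dwell(.02);s=arm.get_state();M.append(s["torque"][2]);F.append(s["wrist_force"][2])
    print(round(t,2),round(s["time"],2),"Mz",np.round(np.mean(M),3),np.round(M,2),"Fz",round(np.mean(F),1),"z",round(s["tool_pos"][2],4),"gap",round(s["finger_gap"],4),flush=True)
im=arm.get_image("scene");cv2.imwrite("pics/s8.png",cv2.cvtColor(cv2.resize(im[90:240,190:350],None,fx=5,fy=4,interpolation=2),4))
E
```

```text
0.7 17.98 Mz -0.256 [-0.3  -0.25 -0.24 -0.23] Fz 1.3 z 0.2931 gap 0.0133
0.8 18.28 Mz -0.296 [-0.3  -0.29 -0.31 -0.29] Fz 1.0 z 0.2927 gap 0.0128
0.9 18.59 Mz -0.286 [-0.27 -0.3  -0.32 -0.26] Fz 0.8 z 0.2924 gap 0.0127
1.0 18.9 Mz -0.238 [-0.26 -0.24 -0.22 -0.23] Fz 1.0 z 0.2921 gap 0.013
1.1 19.21 Mz -0.215 [-0.19 -0.26 -0.23 -0.18] Fz 1.1 z 0.2918 gap 0.0128
1.2 19.52 Mz -0.218 [-0.21 -0.21 -0.21 -0.23] Fz 1.6 z 0.2915 gap 0.0127
1.3 19.82 Mz -0.2 [-0.22 -0.18 -0.23 -0.16] Fz 0.9 z 0.2912 gap 0.0129
1.4 20.13 Mz -0.182 [-0.18 -0.16 -0.18 -0.21] Fz 1.3 z 0.2909 gap 0.0132
1.5 20.44 Mz -0.196 [-0.19 -0.22 -0.2  -0.17] Fz 1.2 z 0.2906 gap 0.0126
1.6 20.75 Mz -0.181 [-0.16 -0.18 -0.17 -0.22] Fz 1.7 z 0.2903 gap 0.0128
1.7 21.06 Mz -0.211 [-0.21 -0.22 -0.23 -0.18] Fz 1.3 z 0.2899 gap 0.0125
```

View pics/s8.png

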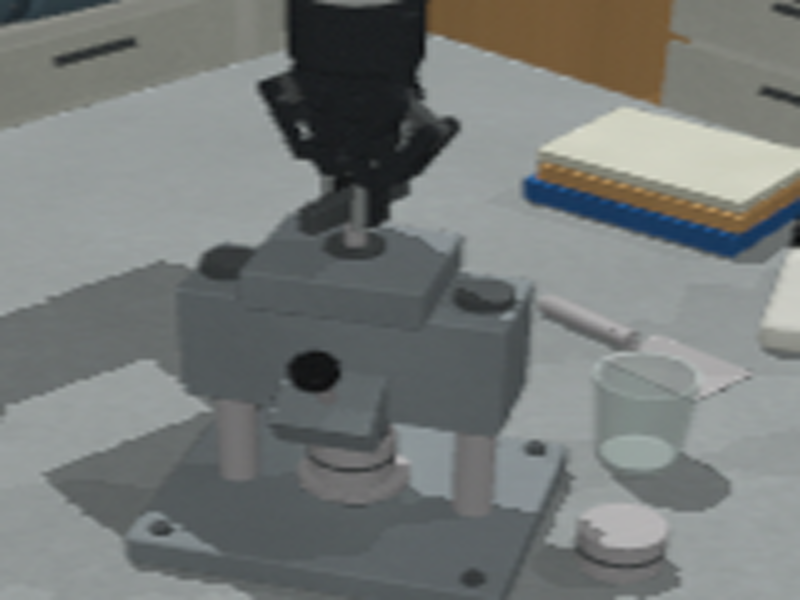

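```bash
python3 - <<'E'
from h import *
s=arm.get_state();print(s["joint_efforts"],s["time"],s["torque"],s["wrist_force"])
im=cv2.cvtColor(arm.get_image("scene"),4);cv2.imwrite("pics/s9full.png",im)
a=cv2.imread("pics/scene0.png")
f=lambda i:cv2.resize(i[180:225,240:280],None,fx=9,fy=9,interpolation=0)
cv2.imwrite("pics/cmp.png",np.hstack([f(a),f(im)]))
E
```

```text
[  3.00738573 -35.78189492 -35.27166724   1.54892206  -0.09140085
  -0.17142307] 21.1083 [-0.80678247  0.01907468 -0.13389016] [-0.56277453 -6.13213009  2.78348635]
```

View pics/cmp.png

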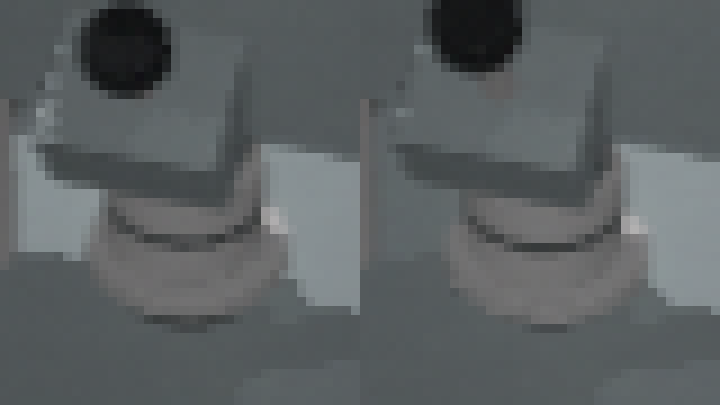

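```bash
python3 - <<'E'
from h import *
for t in (1.9,2.1,2.3,2.5,2.59):
    arm.move_linear([*B0,ZB-.00318*t],bar_att(YB-t),velocity=.001);TB(round(t,2))
im=cv2.cvtColor(arm.get_image("scene"),4)
cv2.imwrite("pics/s10.png",cv2.resize(im[90:240,190:350],None,fx=5,fy=4,interpolation=2))
a=cv2.imread("pics/s9full.png")
f=lambda i:cv2.resize(i[180:225,240:280],None,fx=9,fy=9,interpolation=0)
cv2.imwrite("pics/cmp2.png",np.hstack([f(a),f(im)]))
E
```

```text
1.9 21.52 [0.5055 0.0922 0.2893] F [-1.7 -5.3  2.2] M [-0.809  0.072 -0.194] gap 0.0124 yaw -1.6763 j6 0.056
2.1 21.88 [0.5054 0.0922 0.2887] F [-0.8 -5.4  1.4] M [-0.854  0.092 -0.165] gap 0.0128 yaw -1.8762 j6 0.256
2.3 22.23 [0.5054 0.0922 0.2881] F [-1.1 -5.1  2.7] M [-0.844  0.113 -0.196] gap 0.0128 yaw -2.0762 j6 0.456
2.5 22.59 [0.5054 0.0922 0.2874] F [-1.6 -5.7  2.1] M [-0.889  0.092 -0.202] gap 0.0128 yaw -2.2762 j6 0.656
2.59 22.84 [0.5054 0.0922 0.2871] F [-2.5 -5.7  2.9] M [-0.806  0.184 -0.185] gap 0.0128 yaw -2.3663 j6 0.747
```

View pics/s10.png

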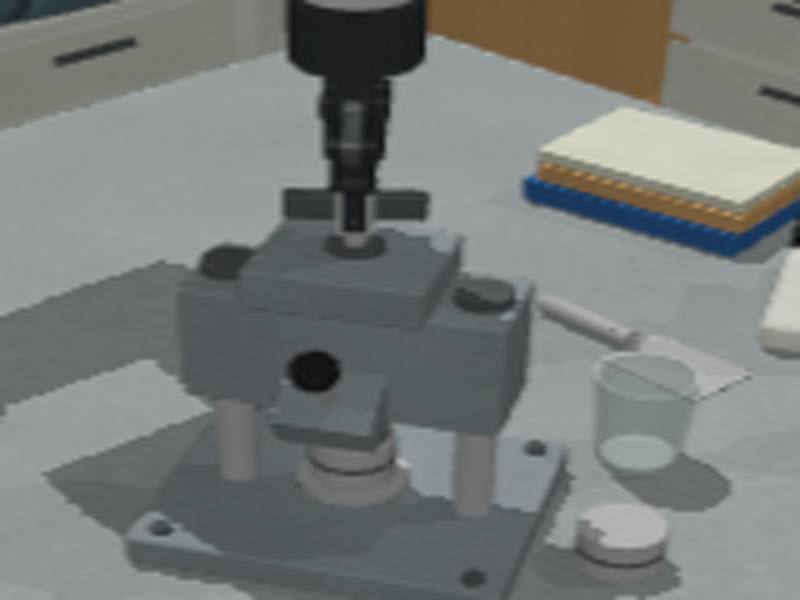

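View pics/cmp2.png

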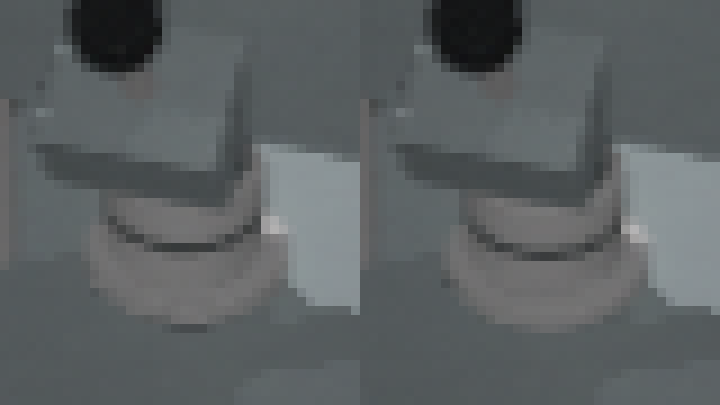

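```bash
python3 - <<'E'
from h import *
im=cv2.cvtColor(arm.get_image("scene"),4);cv2.imwrite("pics/s11full.png",im)
ims=[cv2.cvtColor(i,cv2.COLOR_BGR2GRAY).astype(float) for i in(cv2.imread("pics/scene0.png"),cv2.imread("pics/s9full.png"),im)]
for nm,g in zip((0,1.7,2.59),ims):
    c=[]
    for x in range(254,267):
        col=g[201:212,x]; base=np.median(col); w=np.clip(base-6-col,0,None)
        c.append((w*np.arange(201,212)).sum()/w.sum() if w.sum()>0 else np.nan)
    print(nm,np.round(c,2))
print(proj("scene",[[*O,.08],[*O,.07]]))
print(ims[0][200:214,260],ims[1][200:214,260],ims[2][200:214,260])
E
```

```text
0 [203.61 203.8  204.06 204.04 204.15 204.07 204.09 203.65 203.44 203.91
 203.55 203.88 205.33]
1.7 [204.55 204.2  204.11 204.62 204.53 204.49 204.31 204.12 203.9  203.93
 203.64 204.71 205.71]
2.59 [205.13 204.9  204.76 204.94 204.69 204.68 204.7  204.53 204.37 204.07
 204.19 205.32 206.55]
[[260.73875169 197.68616324]
 [260.73106715 200.25942731]]
[ 73.  72.  83. 111. 109. 111.  80.  71. 110. 109. 107. 105. 110. 113.] [ 74.  74.  87. 115. 114. 116. 113.  57. 101. 113. 112. 112. 113. 112.] [ 74.  74.  86. 118. 114. 113. 113.  97.  60. 112. 113. 111. 108. 113.]
```

```bash
python3 - <<'E'
from h import *
arm.ungrasp();TB("open")
arm.move_linear([*B0,.40],velocity=.2);TB("up")
arm.close(20)
at=knob_att(-1);K2=K+.0018*ey
arm.move_pose(K2+n*.2,at)
im=cv2.cvtColor(arm.get_image("top"),4);cv2.imwrite("pics/t12.png",cv2.resize(im[170:260,190:290],None,fx=6,fy=6,interpolation=2))
im=cv2.cvtColor(arm.get_image("scene"),4);cv2.imwrite("pics/s12f.png",im)
print(arm.move_linear(K2+n*.075,at,velocity=.15,stop_force=15));TB("near")
im=cv2.cvtColor(arm.get_image("scene"),4);cv2.imwrite("pics/s12.png",cv2.resize(im[90:240,190:350],None,fx=5,fy=4,interpolation=2))
E
```

```text
open 23.64 [0.5053 0.0936 0.2867] F [-0.1 -0.3 -0.5] M [-0.021  0.039  0.021] gap 0.0857 yaw -2.3649 j6 0.746
up 24.36 [0.5049 0.0935 0.3987] F [-0.6 -0.1 -0.6] M [ 0.034  0.044 -0.047] gap 0.0853 yaw -2.365 j6 0.746
False
near 27.69 [ 0.5617 -0.0022  0.2373] F [-0.5 -0.2  1.4] M [-0.136 -0.196 -0.049] gap 0.0002 yaw -1.0338 j6 -0.948
```

View pics/t12.png

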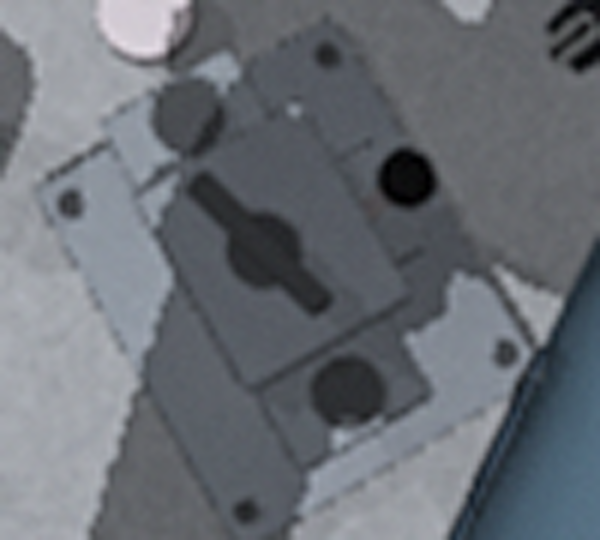

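View pics/s12.png

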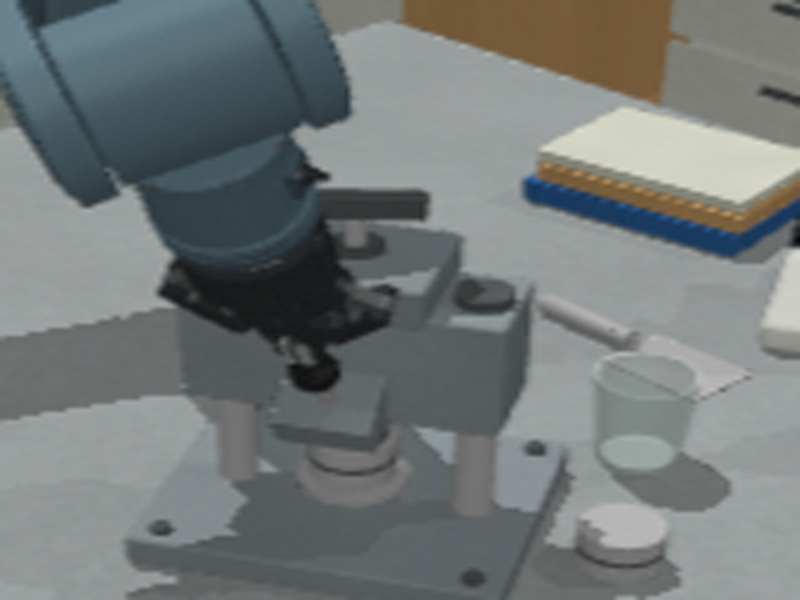

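```bash
python3 - <<'E'
from h import *
def T(m):
    s=arm.get_state();f=float(s["wrist_force"]@n);print(m,round(s["time"],2),"d",round(float((s["tool_pos"]-K)@n),4),"Fn",round(f,1),"F",np.round(s["wrist_force"],1),flush=True);return f
at=knob_att(-1);K2=K+.0018*ey
for d in(.055,.050,.047,.044,.041,.038,.035,.033,.031,.029,.027):
    r=arm.move_linear(K2+n*d,at,velocity=.04,stop_force=55);f=T((d,r))
    if r or f>26:break
E
```

```text
(0.055, False) 28.39 d 0.0549 Fn -0.3 F [ 1.   0.7 -0.3]
(0.05, False) 28.67 d 0.0511 Fn 6.2 F [ 2.8 -3.3  4.6]
(0.047, False) 28.92 d 0.0498 Fn 11.5 F [ 1.6 -4.  10.9]
(0.044, False) 29.17 d 0.0475 Fn 13.4 F [ 1.4 -6.2 12. ]
(0.041, False) 29.42 d 0.0446 Fn 13.2 F [ 1.3 -6.3 11.8]
(0.038, False) 29.67 d 0.0411 Fn 10.7 F [ 1.7 -4.4  9.6]
(0.035, False) 29.92 d 0.0374 Fn 7.9 F [ 1.4 -4.5  6.5]
(0.033, False) 30.17 d 0.0341 Fn 2.9 F [ 2.5 -0.9  2.1]
(0.031, False) 30.42 d 0.0331 Fn 11.9 F [ 1.9 -5.3 10.5]
(0.029, False) 30.67 d 0.033 Fn 20.4 F [ 2.6 -8.6 18.6]
(0.027, False) 30.92 d 0.0329 Fn 29.0 F [  0.9 -12.5  27.3]
```

Fully in (18 mm of travel from contact, hard stop at d=0.033). Next I retreat and check.

```bash
python3 - <<'E'
from h import *
at=knob_att(-1)
arm.move_linear(K+n*.25,at,velocity=.2);TB("ret")
i1=arm.get_image("scene");i2=arm.get_image("top")
for c in("scene","top"): print(c,[(np.round(d["xy"],1).tolist(),round(d["conf"],2)) for d in arm.recognise(c,"lock_grip")][:2])
i1=cv2.cvtColor(i1,4);i2=cv2.cvtColor(i2,4)
cv2.imwrite("pics/s13.png",cv2.resize(i1[90:240,190:350],None,fx=5,fy=4,interpolation=2));cv2.imwrite("pics/t13.png",cv2.resize(i2[130:280,130:330],None,fx=4,fy=4,interpolation=2))
g=cv2.cvtColor(i1,6);print(g[200:214,260]);print(arm.get_state()["time"])
E
```

```text
ret 32.18 [ 0.6096 -0.0799  0.3833] F [0.1 0.5 0.3] M [-0.177 -0.135 -0.012] gap 0.0002 yaw -1.0331 j6 -0.915
scene [([253.9, 187.3], 0.59)]
top [([254.8, 198.9], 0.47)]
[ 76  76  89 121 116 116 115 100  60 115 115 113 110 115]
32.3833
```

View pics/s13.png

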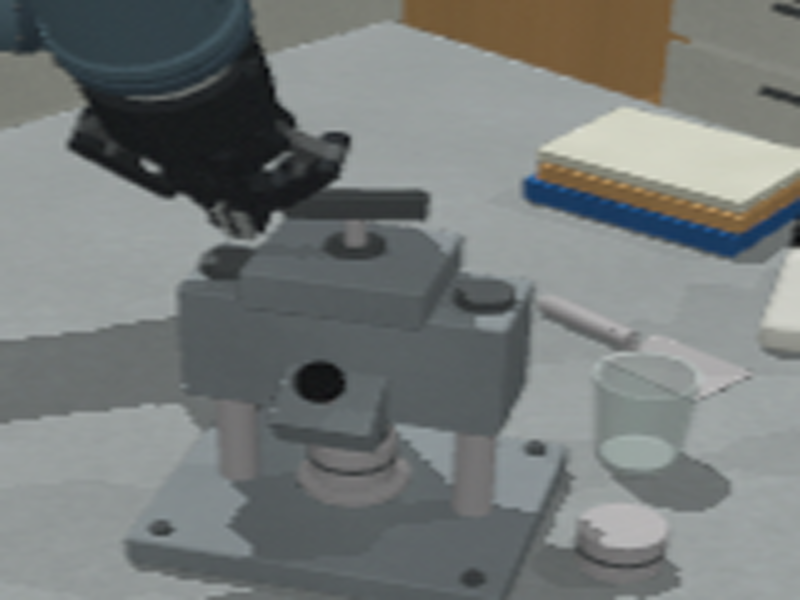

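View pics/t13.png

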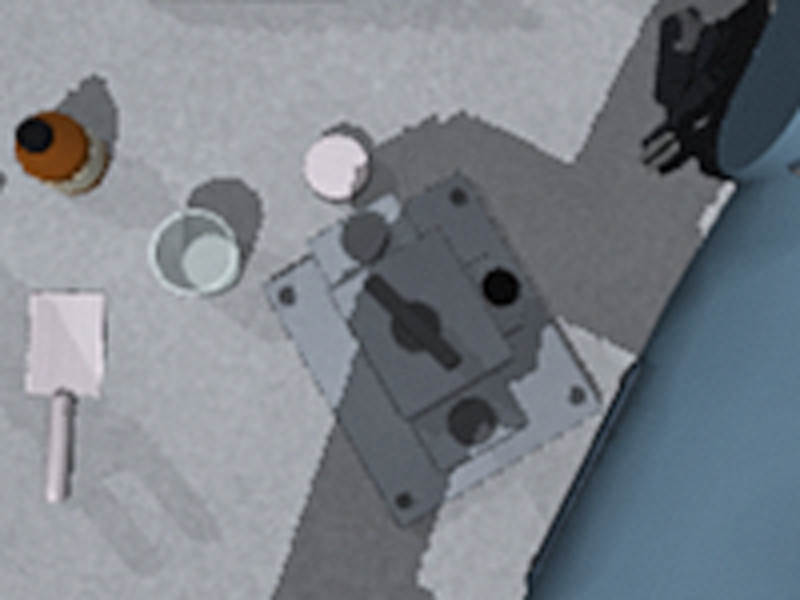

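The pictures show the knob back at its starting pixels: (320,382) in the scene crop, which is about (254,185) in the full picture, and (501,287) in the top crop. The cell is still under the foot, and the bystanders stand where they were.

```bash
python3 -c "
from plant import arm
arm.job_done();print(arm.get_state()['time'])"
```

```text
the job is handed in; nothing more can be done
the job is handed in; nothing more can be done
```

The cell is clamped and the lock knob is back in. I handed the job in at about 32.4 s of the 64 s allowed.

**What I did**
- **Lock out:** I gripped the knob along its sloping axis, regripping once to centre it. I then pulled it over its snap point (about 13 N) until it stopped hard after about 18 mm.
- **Screw:** I turned the T-bar clockwise by 2.59 rad in one stroke, with the lock out throughout. From the bar angle, that is about 1.0 rad to contact and then about a quarter turn.
- **Lock in:** I pushed the knob back with closed fingertips until it stopped hard after 18 mm of travel. The final push was 29 N.

**Last checks**
- **Bar and screw:** The top camera shows the bar turned 2.61 rad. That puts the screw at about 2.9 rad, against a target of 2.87.
- **Clamping:** The cell and platen sank about 4.7 mm in the scene camera. A quarter turn should give about 5 mm, and the estimate is only good to about 0.5 mm or worse. It did not rise again after I let go.
- **Knob and bystanders:** The knob is back at its starting position in both views. The bystanders near the press (spare cell, beaker, reagent, spatula) have not visibly moved; I did not check the jar and dish in the final pictures. The robot was touching nothing.

**What disagreed**
- **Wrist torque:** The moment about the screw axis had the opposite sign to what I expected. Its size fell from 0.29 to 0.20 N m at the expected contact point instead of rising. I therefore placed contact by the bar angle and the sinking of the cell, not by torque.
- **First pull:** The force stop tripped almost at once, before the knob had moved. I repeated the pull in small steps.

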